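# Centre the wobbly ornament on its plinth

## Robot

A 6-joint arm with a two-finger parallel gripper is mounted at the origin on the work surface. World frame = base frame: x ahead of the robot, y to its left, z up, the work surface at z = 0. Lengths are in mm, angles in rad, forces in N, time in s.
With the tool pointing down it reaches from about 275 to 750 mm from the base axis. Payload 10.2 kg.
Tool frame: the origin (TCP) lies on the front face of the gripper's body, between the roots of the fingers; the fingertips stand 73 mm ahead of it and the grasp point (between the pads) lies 54 mm ahead of it; z points along the fingers, y is the line along which they close (so a half turn about z gives the same grasp; the last joint's range is limited). The gripper opens to 85 mm and grips with 20 to 120 N. Pads are 22 mm wide; open, the fingers measure 114 mm over their backs; the gripper's body (76 mm by 85 mm) begins 54 mm behind the grasp point. The pads swing forward as they close: fully open they stand 13 mm farther back than shut.
Start: joints at [0.969, 0.313, 1.498, -0, 1.331, -0.223], TCP at [194.161, 487.784, 303.894] pointing down, gripper open.
Joint ranges: [-2.94, 2.94], [-0.97, 2.17], [0.19, 2.56], [-1.23, 4.37], [0.02, 3.11], [-2.88, 2.88]. Speed limits (rad/s): [2.39, 2.39, 3.01, 3.14, 3.14, 3.14].

## Interface

Orientations are given as a unit quaternion [w, x, y, z].
In Python, from rig import * gives the robot as it stands.
- The arm moves only by the tool step_arm, never from a script. Its argument "plan" is a list of rows, each an object with "offset": the shift along the tool's x, y, z in cm, a list of three; "rot": the turn, a rotation vector about the tool's x, y, z in degrees, a list of three; "gripper": the finger opening in cm, from 0 to 8.54. In form: [{"offset": [x, y, z], "rot": [wx, wy, wz], "gripper": gripper}, ...]. A call has 1 to 12 rows; each row is the pose to reach, as a shift and turn from the pose commanded when the call began, along the tool's axes at that moment; what a row does not reach only later rows make up. A row lasts 1/10 s, in which the tool goes at most 50 mm and 8.59 degrees, less where a joint would pass 70% of its speed; a pose out of reach is approached as far as the arm can. A call with a gripper value outside its range is refused whole. The fingers move at their own pace and stop on an object; "squeeze" is the grip in N (left out, the last holds). Time passes only in rows, so rows that repeat a pose let the fingers close. It gives the time, the measured TCP pose, the force, the opening and the grip force at its end, in the units of the state.
- sense(): the state, without advancing time (a new reading comes with each control period).
- capture(name): name is "scene" or "top" or "wrist"; returns a dict with "color" (420x560x3 uint8, red, green, blue), "depth" (420x560 float32, mm along the optical axis (not along the pixel's ray), 0 where there is no reading), "vertical_fov" (degrees; the focal length in pixels is half the picture's height over the tangent of half this angle, whatever the lens; pixels are square), "cx", "cy" (the principal point, pixels), "rvec" (rotation vector, rad) and "tvec" (3), from world to camera coordinates, as OpenCV has them; the wrist camera has in their place "mount" (4x4, takes a point from camera to tool coordinates, whose origin is the TCP and whose axes are the flange's). Camera axes: x right, y down, z forward; pixel columns grow to the right and rows downward; lengths in mm; the calibration is good to about 2 mm. A picture is of the moment at which its call begins: read the wrist's pose just before it.
- finish_job(): hands the job in; it is judged then, once.
The state is a dict: "time_s": time; "joints": joint angles; "dq": joint speeds; "tau": joint torques, N m; "eef_pos": TCP position; "ee_rot": TCP orientation; "force": force on the tool from outside, world axes, zero at the start; "wrist_torque": the same for the moment, N m; "grip_width": opening from 0.0 (shut) to 1.0 (fully open); "grip_force": force on a finger pad.
Only numpy, scipy, OpenCV 4.12 (cv2) and the standard library are available. Lean on these libraries where they do the work, as an engineer would, in place of code of your own. Each camera call takes 0.05 s, during which the arm holds its last target. There are 200 camera calls.

## Task

The little white ornament has crept to the edge of its round stone plinth. Nudge it back with light taps of the fingertips until it stands upright in the middle of the plinth, and leave it standing there. It is fragile and top-heavy, so tap it gently and low down: do not pinch it, lift it or tip it over, do not shift the plinth, and leave the things around it alone.

Things in the scene. Friction and masses are not known exactly. Their poses are not given: they have to be found in the camera images.
- ornament_foot (a point): Centre of the underside of the white plaster ornament, 62 mm tall, about 0.16 kg (varies by 40 %). From the bottom up: flat round foot 42 mm in diameter (0 to 4 mm), round base band 60 mm in diameter at 9 to 18 mm (the widest part), neck 12 mm thick at 33 mm, upright carved disc 32 mm in diameter, 10 mm thick, centred 46 mm up.
- ornament: The same ornament; its origin is the centre of its underside, z up, the carved disc faces along x. Pushed on the base band it slides on the plinth (friction about 0.6); pushed higher than about 28 mm above its underside it tips.
- plinth_top (a point): Centre of the flat top face of the loose dark grey stone plinth, a plain upright cylinder 100 mm in diameter and 45 mm high, 0.85 kg, standing on the table. At the start the ornament's centre is about 25 to 37 mm from this point, in any direction.
- plinth: The plinth; its origin is the centre of its underside, on the table.
- succulent: Bystander: pale planter 88 mm in diameter and 66 mm tall with a succulent, 110 mm in all; origin at the centre of its underside.
- mug: Bystander: blue mug 78 mm in diameter and 88 mm tall with a handle on its own +y side; origin at the centre of its underside.
- remote: Bystander: black remote control 170 x 45 x 18 mm, long along its x; origin at the centre of its underside.
- book: Bystander: dark hardback book lying flat, 158 x 215 x 30 mm (x, y, z); origin at the centre of its underside.
Mind the look-alikes: they are no part of the job. What is meant by the ornament is not green or pink, and is the smaller of those in its own colour.

How it is judged (in metres and radians):
On the way:
1. the fingers push the ornament (contact force between the fingers and ornament above 0.2 N), for 0.02 s.
At the end, for the whole second after the job is handed in: The ornament stands upright (within about 5 degrees), at rest, on the plinth's top, its centre within 8 mm of the plinth's centre (horizontal distance between ornament_foot and plinth_top below 0.008 m and z of ornament_foot in the frame of plinth_top between -0.004 and 0.004 m and angle between ornament's own z axis and vertical below 0.08 rad and angle between plinth's own z axis and vertical below 0.05 rad and height (world z) of plinth below 0.005 m and linear speed of ornament below 0.01 m/s and contact force between ornament and plinth above 0.3 N); the robot touches nothing.
It fails at once if the ornament is pushed or squeezed with more than 12 N (contact force between any of the arm, the fingers and ornament above 12 N).
It fails at once if the ornament is tipped by more than 0.5 rad, or falls off the plinth (angle between ornament's own z axis and vertical above 0.5 rad or z of ornament_foot in the frame of plinth_top below -0.015 m).
It fails at once if the ornament is lifted off the plinth by more than 12 mm (z of ornament_foot in the frame of plinth_top above 0.012 m).
It fails at once if the plinth is shifted by more than 15 mm (distance of plinth from where it was at the start of the episode above 0.015 m).
It fails at once if a bystander is moved by more than 15 mm (distance of any of succulent, mug, remote, book from where it was at the start of the episode above 0.015 m).
It also fails if it takes over 58 s, if anything falls off the work surface, if the arm or the gripper's body presses on something with over 40 N, if the wrist force passes 120 N, or if a joint passes its speed limit or range.

## Working session

There is one attempt and no reset: what is moved stays moved. The work goes in short steps, Python scripts to look and compute and a tool call to move; the robot and the scene stay as the last step left them, time stands still between calls to the robot, and variables do not carry over. Pictures are saved under pics/ and viewed, at most 10 in all, crops included, and the job is handed in when it is done.

Besides the shell and the picture viewer there is one more tool, called after "Request:" as name([rows], argument=value, ...), one row to a line, values as JSON. step_arm: Moves the arm, as the interface text tells. Its arguments: {"type":"object","properties":{"plan":{"type":"array"},"squeeze":{"type":"number"}},"required":["plan"]}

```bash
mkdir -p pics; ls; cat > h.py <<'E'
from rig import *
import numpy as np, cv2
from scipy.spatial.transform import Rotation as R
def cam(c,s=None):
    f=210/np.tan(np.radians(c["vertical_fov"])/2)
    if "mount" in c:
        M=np.array(c["mount"]); q=s["ee_rot"]
        Rt=R.from_quat([q[1],q[2],q[3],q[0]]).as_matrix()
        Rw=Rt@M[:3,:3]; o=Rt@M[:3,3]+np.array(s["eef_pos"])
    else:
        Rc=cv2.Rodrigues(np.array(c["rvec"],float))[0]; Rw=Rc.T; o=-Rc.T@np.array(c["tvec"],float).ravel()
    return f,Rw,o
def cloud(c,s=None):
    f,Rw,o=cam(c,s); v,u=np.mgrid[:420,:560]; d=c["depth"]
    p=np.stack([(u-c["cx"])/f*d,(v-c["cy"])/f*d,d],-1)
    return p@Rw.T+o
def ray(c,u,v,z,s=None):
    f,Rw,o=cam(c,s); r=Rw@np.array([(u-c["cx"])/f,(v-c["cy"])/f,1]); return o+r*(z-o[2])/r[2]
def save(n,img): cv2.imwrite("pics/"+n,img[...,::-1])
E
python3 - <<'E'
from h import *
a=capture("scene");b=capture("top")
save("scene.png",a["color"]);save("top.png",b["color"])
for c in(a,b): print(cam(c)[0],cam(c)[2],c["cx"],c["cy"])
print(sense())
E
```

```text
pics
401.9742798203684 [1088.61558085  386.66324235  568.50056373] 285.02838183573556 212.66643586496645
521.0608334246081 [ 458.03357228   10.4553717  1182.61598584] 277.24530419933564 211.2827346983257
{'time_s': 0.1, 'joints': array([ 9.68591986e-01,  3.13404225e-01,  1.49832351e+00, -1.78012178e-05,
        1.33102993e+00, -2.23432404e-01]), 'dq': array([-0.00036624, -0.00178553, -0.00369221,  0.00170876, -0.00012536,
       -0.00128458]), 'tau': array([ 4.19266114e-03, -4.12898576e+01, -2.60140193e+01, -4.05018909e-05,
        3.00858461e-03,  7.38960330e-05]), 'eef_pos': array([194.08258093, 487.65657758, 303.40121017]), 'ee_rot': array([-2.25777463e-04,  1.88253765e-01,  9.82120248e-01, -5.37037682e-04]), 'force': array([1.23024095, 0.12689298, 0.83220987]), 'wrist_torque': array([0.01210554, 0.01718922, 0.05239236]), 'grip_force': 0.0, 'grip_width': 0.9989136538240787}
```

View pics/scene.png

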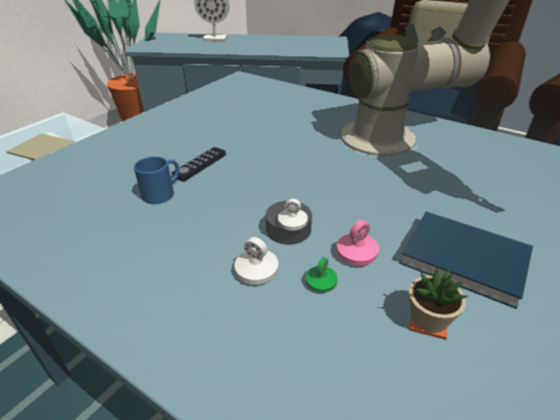

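View pics/top.png

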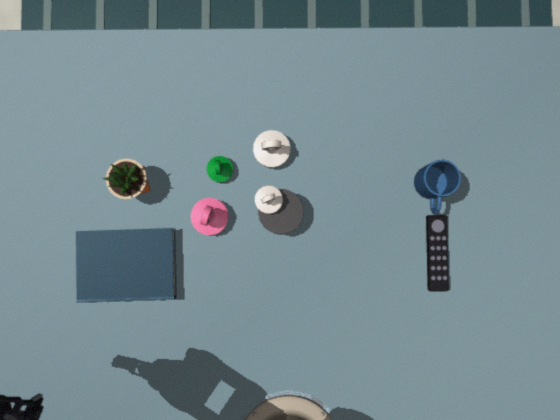

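The scene shows the small white ornament on the dark plinth. In the top view, the ornament is at about (269,200) and the plinth at (281,212). The larger white one (272,149), the pink one (209,216) and the green one (220,169) are decoys.

```bash
cat > m.py <<'E'
from h import *
def circ(P,z0,z1,mask):
    m=mask&(P[...,2]>z0)&(P[...,2]<z1); q=P[m][:,:2]
    return q
def measure(n,near,s=None):
    c=capture(n); P=cloud(c,s); im=c["color"].astype(int)
    br=im.mean(-1); sat=im.max(-1)-im.min(-1)
    return c,P,br,sat
def fit(q):  # min enclosing circle
    (x,y),r=cv2.minEnclosingCircle(q.astype(np.float32)); return np.round([x,y,r],1)
E
python3 - <<'E'
from m import *
c,P,br,sat=measure("top",None)
print("table z",np.median(P[240:300,330:400,2]))
hsv=cv2.cvtColor(c["color"],cv2.COLOR_RGB2HSV)
dark=(br<85)&(sat<25); dark[:, :240]=0;dark[:,330:]=0;dark[:170]=0;dark[250:]=0
white=(br>140)&(sat<50)
w=white.copy();w[:180]=0;w[235:]=0;w[:,:245]=0;w[:,310:]=0
for nm,m in(("orn",w),("pl",dark)):
    z=P[m][:,2];print(nm,m.sum(),np.percentile(z,[2,25,50,75,98]).round(1))
# rays: contour circles
cn=max(cv2.findContours(w.astype(np.uint8),0,1)[0],key=cv2.contourArea);(u,v),r=cv2.minEnclosingCircle(cn);print(u,v,r,ray(c,u,v,60),ray(c,u+r,v,60)-ray(c,u,v,60))
cn=np.vstack([k for k in cv2.findContours((dark|w).astype(np.uint8),0,1)[0]])
(u,v),r=cv2.minEnclosingCircle(cn);print(u,v,r,ray(c,u,v,45))
print("orn band",fit(circ(P,54,70,w)),"pl",fit(circ(P,38,51,dark)), (dark&(abs(P[...,2]-45)<6)).sum())
# things near: heights map
N=(P[...,2]>8)&(np.hypot(P[...,0]-470,P[...,1]-15)<280)
n,l,st,ce=cv2.connectedComponentsWithStats(N.astype(np.uint8))
for i in range(1,n):
    if st[i,4]>60: 
        q=P[l==i]; print(ce[i].round(),fit(q[:,:2]),q[:,2].max().round())
E
```

```text
table z -0.9901039633610935
orn 1818 [ -4.9  -1.7   0.4  61.4 103.8]
pl 970 [-4.5 -0.2 42.3 44.8 48.2]
277.0 207.0 41.86894226074219 [527.66323578  23.6230915   60.        ] [ -0.27886829 -90.30538092   0.        ]
277.0 207.0 41.86894226074219 [528.59360286  23.79903395  45.        ]
orn band [544.2  42.4  29.7] pl [519.6  12.7  49. ] 586
[272. 149.] [580.7  23.8 123.4] 1183.0
[220. 169.] [547.6  92.8 121.7] 1183.0
[279. 210.] [516.8  27.2  61.1] 1183.0
[209. 216.] [491.  112.3 107. ] 1183.0
[166. 257.] [434.8 155.3 146.7] 1183.0
```

```bash
cat >> m.py <<'E'
def delta(target,s=None):
    s=s or sense(); q=s["ee_rot"]; Rt=R.from_quat([q[1],q[2],q[3],q[0]])
    d=Rt.inv().apply(np.array(target)-s["eef_pos"])/10; x=Rt.as_matrix()[:,0]
    return d.round(2),"yaw_x",np.degrees(np.arctan2(x[1],x[0])).round(2),"zaxis",Rt.as_matrix()[:,2].round(4)
E
python3 - <<'E'
from m import *
print(np.array(capture("wrist")["mount"]).round(3))
print(delta([585,90,240]))
E
```

```text
[[  0.     -0.944  -0.329  85.485]
 [  1.      0.     -0.      0.466]
 [  0.     -0.329   0.944 -69.516]
 [  0.      0.      0.      1.   ]]
(array([-51.03, -22.49,   6.36]), 'yaw_x', np.float64(158.29), 'zaxis', array([-4.e-04, -6.e-04, -1.e+00]))
```

Request:
step_arm([
  {"offset": [-4.2,-1.9,0.5],"rot": [0,0,-6],"gripper": 0},
  {"offset": [-8.5,-3.7,1.1],"rot": [0,0,-12],"gripper": 0},
  {"offset": [-12.8,-5.6,1.6],"rot": [0,0,-18],"gripper": 0},
  {"offset": [-17,-7.5,2.1],"rot": [0,0,-24],"gripper": 0},
  {"offset": [-21.3,-9.4,2.6],"rot": [0,0,-30],"gripper": 0},
  {"offset": [-25.5,-11.2,3.2],"rot": [0,0,-36],"gripper": 0},
  {"offset": [-29.8,-13.1,3.7],"rot": [0,0,-42],"gripper": 0},
  {"offset": [-34,-15,4.2],"rot": [0,0,-48],"gripper": 0},
  {"offset": [-38.3,-16.9,4.8],"rot": [0,0,-54],"gripper": 0},
  {"offset": [-42.5,-18.7,5.3],"rot": [0,0,-60],"gripper": 0},
  {"offset": [-46.8,-20.6,5.8],"rot": [0,0,-66],"gripper": 0},
  {"offset": [-51,-22.5,6.4],"rot": [0,0,-72],"gripper": 0},
])

```text
time_s: 1.4
eef_pos: [585.9, 88.5, 239.6]
ee_rot: [-0.0, -0.427, 0.904, 0.0]
force: [0.1, 0.4, 0.2]
grip_width: 0.0
grip_force: 0.0
```

Request:
step_arm([
  {"offset": [0,0,0],"rot": [0,0,0],"gripper": 0},
  {"offset": [0,0,0],"rot": [0,0,0],"gripper": 0},
  {"offset": [0,0,0],"rot": [0,0,0],"gripper": 0},
])

```text
time_s: 1.7
eef_pos: [584.3, 91.0, 240.0]
ee_rot: [-0.0, -0.425, 0.905, 0.0]
force: [-0.5, -0.1, 1.0]
grip_width: 0.001
grip_force: 0.0
```

```bash
python3 - <<'E'
from m import *
s=sense();c=capture("wrist");save("w1.png",c["color"])
P=cloud(c,s); np.savez("w1.npz",P=P,im=c["color"])
print(s["eef_pos"],delta([585,90,240],s),s["force"],s["time_s"])
br=c["color"].mean(-1); v=c["depth"]>0
m=v&(P[...,2]>55)&(P[...,2]<112)&(br>120)&(np.hypot(P[...,0]-544,P[...,1]-42)<60)
b=m&(P[...,2]<66); print("band",b.sum(),fit(P[b][:,:2]))
d=v&(abs(P[...,2]-45)<5)&(np.hypot(P[...,0]-520,P[...,1]-13)<70);print("pl",d.sum(),fit(P[d][:,:2]),np.median(P[d][:,2]))
top=m&(P[...,2]>85);print("disc",P[top].mean(0),P[top][:,2].max())
E
```

```text
[584.25434649  90.95200591 240.01472458] (array([ 0.03, -0.12,  0.  ]), 'yaw_x', np.float64(-129.7), 'zaxis', array([-3.e-04,  2.e-04, -1.e+00])) [-0.4551838  -0.10872479  1.02962497] 1.7
band 2806 [544.4  42.1  29.9]
pl 11007 [519.7  16.   49.9] 44.42092885287167
disc [540.9273469   49.84178691  99.32566089] 107.45144456936342
```

View pics/w1.png

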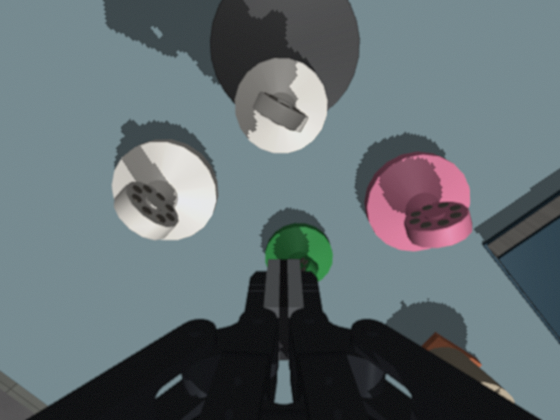

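The wrist view shows the ornament at (281,105) on the plinth at (285,45). The closed fingertips are at (284,265), and the space between them is clear.

Request:
step_arm([
  {"offset": [1.0,-0.36,3],"rot": [0,0,3.7],"gripper": 0},
  {"offset": [1.0,-0.36,6],"rot": [0,0,3.7],"gripper": 0},
  {"offset": [1.0,-0.36,9],"rot": [0,0,3.7],"gripper": 0},
  {"offset": [1.0,-0.36,11],"rot": [0,0,3.7],"gripper": 0},
  {"offset": [1.0,-0.36,11.5],"rot": [0,0,3.7],"gripper": 0},
  {"offset": [1.0,-0.36,11.5],"rot": [0,0,3.7],"gripper": 0},
  {"offset": [1.0,-0.36,11.5],"rot": [0,0,3.7],"gripper": 0},
])

```text
time_s: 2.45
eef_pos: [581.6, 80.5, 126.4]
ee_rot: [0.001, -0.396, 0.918, -0.001]
force: [0.1, 0.0, -0.2]
grip_width: -0.002
grip_force: 0.0
```

```bash
cat > look.py <<'E'
from m import *
import sys
s=sense();c=capture("wrist");save(sys.argv[1],c["color"])
P=cloud(c,s); br=c["color"].mean(-1); v=c["depth"]>0; f,Rw,o=cam(c,s)
R0=R.from_quat(np.roll(s["ee_rot"],-1)).as_matrix()
b=v&(P[...,2]>55)&(P[...,2]<66)&(br>120)&(np.hypot(P[...,0]-530,P[...,1]-30)<70)
d=v&(abs(P[...,2]-45)<4)&(np.hypot(P[...,0]-520,P[...,1]-15)<60)
def edgefit(m,r):
    from scipy.optimize import least_squares
    from scipy.spatial import ConvexHull
    q=P[m][:,:2]; h=q[ConvexHull(q).vertices]
    return least_squares(lambda p:np.hypot(*(h-p).T)-r,q.mean(0),loss="soft_l1",f_scale=1.).x
A=edgefit(b,30);B=edgefit(d|(b&0),50)
print("orn",fit(P[b][:,:2]),A.round(1),"pl",fit(P[d][:,:2]),B.round(1),b.sum(),d.sum())
e=np.append(B-A,0); t=np.append(A,0)-np.array([*s["eef_pos"][:2],0])
print("pl-orn tool mm",(R0.T@e).round(1)[:2],"orn-tcp tool mm",(R0.T@t).round(1)[:2],s["eef_pos"].round(1),s["force"].round(2),s["time_s"],delta(s["eef_pos"],s)[2])
E
python3 look.py w2.png
```

```text
bash:   588 Segmentation fault         python3 look.py w2.png
```

View pics/w2.png

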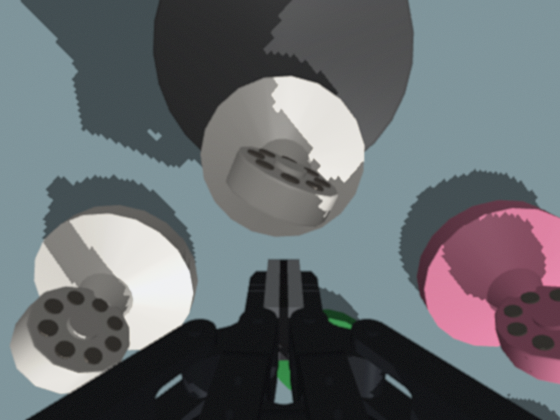

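The fingertips are at (284,262), just behind the ornament's band (283,235) and roughly centred on it. The plinth is clipped at the top of the image. I'll fix the fit crash.

```bash
python3 - <<'E'
t=open("look.py").read()
t=t.replace("    from scipy.spatial import ConvexHull\n","").replace("h=q[ConvexHull(q).vertices]","h=cv2.convexHull(q.astype(np.float32))[:,0].astype(float)")
t=t.replace("q=P[m][:,:2]; h=","q=P[m][:,:2]; I=np.zeros_like(m); I[6:-6,6:-6]=1; h=")
t=t.replace("[:,0].astype(float)","[:,0].astype(float); ok=[I[np.hypot(P[...,0]-a,P[...,1]-b_)<.5].all() for a,b_ in h]; h=h[np.array(ok)]")
t=t.replace("br>120","br>80")
open("look.py","w").write(t)
E
python3 look.py w3.png
```

```text
Traceback (most recent call last):
  File "look.py", line 12, in <module>
    A=edgefit(b,30);B=edgefit(d|(b&0),50)
                      ~~~~~~~^^^^^^^^^^^^
  File "look.py", line 10, in edgefit
    q=P[m][:,:2]; I=np.zeros_like(m); I[6:-6,6:-6]=1; h=cv2.convexHull(q.astype(np.float32))[:,0].astype(float); ok=[I[np.hypot(P[...,0]-a,P[...,1]-b_)<.5].all() for a,b_ in h]; h=h[np.array(ok)]
                                                        ~~~~~~~~~~~~~~^^^^^^^^^^^^^^^^^^^^^^
cv2.error: OpenCV(4.12.0) /io/opencv/modules/imgproc/src/convhull.cpp:143: error: (-215:Assertion failed) total >= 0 && (depth == CV_32F || depth == CV_32S) in function 'convexHull'
```

```bash
sed -i 's/edgefit(d|(b&0),50)/edgefit(d,50)/' look.py; python3 look.py w3.png
```

```text
orn [551.   49.1  39.4] [545.   42.3] pl [519.7  15.8  49.8] [519.   15.1] 9991 26655
pl-orn tool mm [37.6  0.2] orn-tcp tool mm [52.8  0.5] [581.6  80.3 126.3] [-0.24  0.05  0.4 ] 2.55 -133.39
```

Request:
step_arm([
  {"offset": [0.4,0,0.1],"rot": [0,0,0],"gripper": 0},
  {"offset": [0.8,0,0.1],"rot": [0,0,0],"gripper": 0},
  {"offset": [1.0,0,0.1],"rot": [0,0,0],"gripper": 0},
  {"offset": [1.2,0,0.1],"rot": [0,0,0],"gripper": 0},
  {"offset": [1.4,0,0.1],"rot": [0,0,0],"gripper": 0},
  {"offset": [1.6,0,0.1],"rot": [0,0,0],"gripper": 0},
  {"offset": [1.8,0,0.1],"rot": [0,0,0],"gripper": 0},
  {"offset": [2.0,0,0.1],"rot": [0,0,0],"gripper": 0},
  {"offset": [2.2,0,0.1],"rot": [0,0,0],"gripper": 0},
  {"offset": [2.4,0,0.1],"rot": [0,0,0],"gripper": 0},
  {"offset": [2.4,0,0.1],"rot": [0,0,0],"gripper": 0},
])

```text
time_s: 3.7
eef_pos: [564.5, 62.5, 123.9]
ee_rot: [-0.0, -0.395, 0.918, 0.0]
force: [0.8, -0.0, 0.4]
grip_width: -0.0
grip_force: 0.0
```

```bash
python3 look.py w4.png
```

```text
orn [538.1  36.   33.8] [536.   33.2] pl [519.4  15.5  49.9] [519.5  15.4] 8729 32537
pl-orn tool mm [24.2 -0.2] orn-tcp tool mm [40.9  0.6] [564.5  62.5 123.9] [ 0.79 -0.03  0.44] 3.7 -133.41
```

View pics/w4.png

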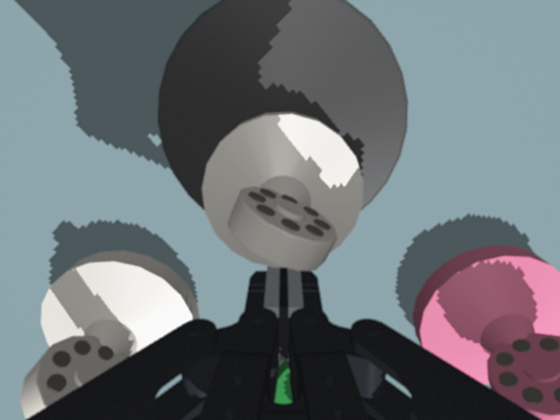

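The fingers touch the band at (284,268). The ornament is upright and has moved about 12 mm, and the plinth hasn't moved. I'll keep pushing.

Request:
step_arm([
  {"offset": [0.2,0,0],"rot": [0,0,0],"gripper": 0},
  {"offset": [0.4,0,0],"rot": [0,0,0],"gripper": 0},
  {"offset": [0.6,0,0],"rot": [0,0,0],"gripper": 0},
  {"offset": [0.8,0,0],"rot": [0,0,0],"gripper": 0},
  {"offset": [1.0,0,0],"rot": [0,0,0],"gripper": 0},
  {"offset": [1.2,0,0],"rot": [0,0,0],"gripper": 0},
  {"offset": [1.4,0,0],"rot": [0,0,0],"gripper": 0},
  {"offset": [1.6,0,0],"rot": [0,0,0],"gripper": 0},
  {"offset": [1.8,0,0],"rot": [0,0,0],"gripper": 0},
  {"offset": [2.0,0,0],"rot": [0,0,0],"gripper": 0},
  {"offset": [2.0,0,0],"rot": [0,0,0],"gripper": 0},
])

```text
time_s: 4.85
eef_pos: [550.8, 48.0, 123.9]
ee_rot: [-0.0, -0.395, 0.918, 0.0]
force: [0.1, 0.3, -0.6]
grip_width: -0.005
grip_force: 0.0
```

```bash
python3 look.py w5.png
```

```text
orn [524.1  21.4  33.7] [521.9  18.9] pl [519.4  15.7  49.9] [519.7  15.7] 8824 23638
pl-orn tool mm [ 3.8 -0.6] orn-tcp tool mm [41.  1.] [550.8  48.  123.9] [ 0.08  0.32 -0.57] 4.85 -133.41
```

View pics/w5.png

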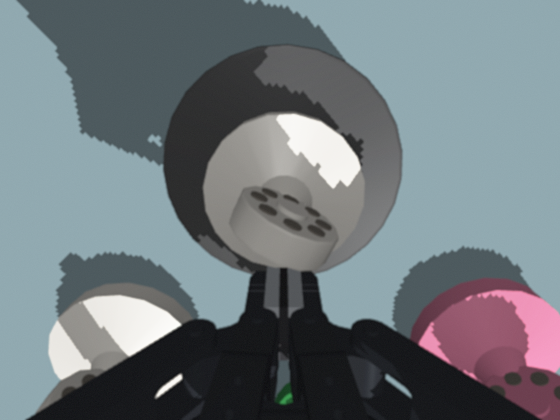

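The ornament at (284,190) is now nearly centred on the plinth at (283,160), about 4 mm short. One last tap, then I'll back off.

Request:
step_arm([
  {"offset": [0.1,0,0],"rot": [0,0,0],"gripper": 0},
  {"offset": [0.2,0,0],"rot": [0,0,0],"gripper": 0},
  {"offset": [0.3,0,0],"rot": [0,0,0],"gripper": 0},
  {"offset": [0.38,0,0],"rot": [0,0,0],"gripper": 0},
  {"offset": [0.38,0,0],"rot": [0,0,0],"gripper": 0},
  {"offset": [0.1,0,0],"rot": [0,0,0],"gripper": 0},
  {"offset": [-0.8,0,0],"rot": [0,0,0],"gripper": 0},
  {"offset": [-2.5,0,0],"rot": [0,0,0],"gripper": 0},
  {"offset": [-3.5,0,-2],"rot": [0,0,0],"gripper": 0},
  {"offset": [-3.5,0,-6],"rot": [0,0,0],"gripper": 0},
  {"offset": [-3.5,0,-8],"rot": [0,0,0],"gripper": 0},
  {"offset": [-3.5,0,-8],"rot": [0,0,0],"gripper": 0},
])

```text
time_s: 6.1
eef_pos: [576.3, 74.1, 206.9]
ee_rot: [0.003, -0.396, 0.918, -0.001]
force: [-0.8, 1.2, -0.5]
grip_width: -0.003
grip_force: 0.0
```

```bash
python3 look.py w6.png; python3 - <<'E'
from m import *
c,P,br,sat=measure("top",None)
v=(c["depth"]>0)&(np.hypot(P[...,0]-520,P[...,1]-15)<62)
print(fit(P[v&(P[...,2]>54)&(P[...,2]<66)][:,:2]),fit(P[v&(abs(P[...,2]-45)<5)][:,:2]))
E
```

```text
orn [519.2  16.2  30. ] [519.1  16.1] pl [519.4  15.7  50. ] [519.4  15.5] 5341 12087
pl-orn tool mm [ 0.2 -0.6] orn-tcp tool mm [81.4  1.7] [576.3  74.1 206.9] [-0.81  1.19 -0.48] 6.1 -133.37
[518.3  14.9  29.4] [519.1  15.6  49.9]
```

View pics/w6.png

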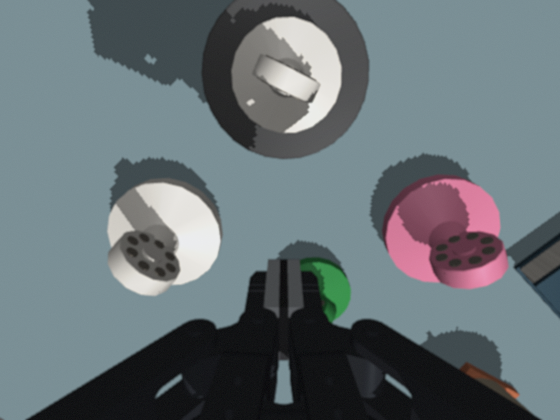

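The ornament stands upright at (286,75), centred on the plinth at (285,75) to within about 1 mm. The arm is clear, so I'll hand it in.

```bash
python3 -c "
from rig import *
print(finish_job())"
```

```text
the job is handed in; nothing more can be done
None
```

The ornament stands upright in the middle of the plinth, within about 1 mm of centre by both cameras; the arm is clear of it and the job is handed in, though no verdict came back.

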